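# Load casting flasks and set the screw rail

## Robot

A 7-joint arm with a two-finger parallel gripper is mounted at the origin on the work surface. World frame = base frame: x ahead of the robot, y to its left, z up, the work surface at z = 0. Lengths are in m, angles in rad, forces in N, time in s.
With the tool pointing down it reaches from about 0.4 to 0.85 m from the base axis. Payload 10.4 kg.
Tool frame: the origin (TCP) lies midway between the tips of the shut fingers; the grasp point (between the pads) lies 19 mm behind it (manip.tcp_to_grasp is the distance from the TCP to the grasp point, in m); z points along the fingers, y is the line along which they close (so a half turn about z gives the same grasp; the last joint's range is limited). The gripper opens to 85 mm and grips with 20 to 120 N. Pads are 22 mm wide; open, the fingers measure 114 mm over their backs; the gripper's body (76 mm by 85 mm) begins 54 mm behind the grasp point. The pads swing forward as they close: fully open they stand 13 mm farther back than shut.
Start: joints at [-1.133, 0.332, -0.065, 1.46, 0.022, 1.35, -0.088], TCP at [0.278, 0.56, 0.231] pointing down, gripper open.
Joint ranges: [-2.6, 2.6], [-0.5, 2.12], [-1.47, 1.34], [0.16, 2.42], [-1.27, 4.41], [0.06, 2.06], [-2.6, 2.6]. Speed limits (rad/s): [2.22, 2.22, 2.79, 2.79, 3.14, 3.14, 3.14].

## Interface

Orientations are given as a unit quaternion [x, y, z, w].
In Python, from workcell import manip gives the robot as it stands.
- The arm moves only by the shell command python3 -m jog 'ROWS' [FORCE]. ROWS is a JSON object of lists of equal length, an entry for each row: "offset": the shift along the world's x, y, z in m, a list of three; "yaw": the turn about the world's z in degrees; "jaw": the closure, from 0 (fully open) to 1 (shut). A call has 1 to 20 rows; each row shifts and turns the commanded pose from where the row before left it; what a row does not reach is not made up. A row lasts 1/12 s, in which the tool goes at most 41.7 mm and 7.16 degrees, less where a joint would pass 70% of its speed; a pose out of reach is approached as far as the arm can. A call is refused whole if a number of a shift passes 0.0417 or a number of a turn 7.16, either way. A call with a gripper value outside its range is refused whole. The fingers move at their own pace and stop on an object; FORCE is the grip in N (left out, the last holds). Time passes only in rows, so rows that do not move let the fingers close. It gives the time, the measured TCP pose, the force, the opening and the grip force at its end, in the units of the state.
- manip.get_obs(): the state, without advancing time (a new reading comes with each control period).
- manip.camera(name): name is "side" or "top" or "wrist"; returns a dict with "frame" (480x640x3 uint8, red, green, blue), "camera_matrix" (3x3 intrinsics, pixels), "eye" and "attitude" of the camera in the world; the wrist camera has in their place "hand_eye" (4x4, takes a point from camera to tool coordinates, whose origin is the TCP and whose axes are the flange's). Camera axes: x right, y up, looking along -z (the intrinsics and any distortion apply to the point x, -y, -z); pixel columns grow to the right and rows downward; lengths in m; the calibration is good to about 2 mm. A picture is of the moment at which its call begins: read the wrist's pose just before it. There is no depth.
- manip.hand_in(): hands the job in; it is judged then, once.
Trained networks look in a picture, given as the dict that the camera call returned (one of the last four; its "shot" number tells which), for a name from the list of things; names that differ only in an ending like _2 or _b are one class to them, and where a whole thing is asked for, a point or a joint stands for the part that bears it (a point fixed in the world has none). Each returns a list of dicts, best first, with "score" (0 to 1); they miss things now and then, are a little off and sometimes report something else, mostly with a low value. They report only what shows in the picture. A call takes as long as a camera call.
- manip.masks_of(picture, name): "region" (480x640 bool, what is visible of it).
- manip.tip_of(picture, name): "at" ([x, y, z] in m, in world coordinates, good to about 4 mm: a listed point, or the origin of a listed thing).
The state is a dict: "clock": time; "joint_pos": joint angles; "joint_velocities": joint speeds; "tau": joint torques, N m; "position": TCP position; "ee_rot": TCP orientation; "ft_force": force on the tool from outside, world axes, zero at the start; "torque": the same for the moment, N m; "grip_width": opening from 0.0 (shut) to 1.0 (fully open); "grasp_force": force on a finger pad.
Only numpy, scipy, OpenCV 4.12 (cv2) and the standard library are available. Lean on these libraries where they do the work, as an engineer would, in place of code of your own. Each camera call takes 0.05 s, during which the arm holds its last target. There are 200 camera calls.

## Task

Get the flask fixture ready for casting: first crank the handwheel until the sliding front rail's pointer stands on the green line, then stand every steel flask from the mat upright in the fixture, one to a stall, pushed back between the dividers. After that crank the rail back in until its pointer stands on the red line, and last of all fold the clear lid down shut; leave the crucible, tongs and grey jar where they are.

Things in the scene. Friction and masses are not known exactly. Their poses are not given: they have to be found in the camera images.
- fixture: Fixed white loading fixture, 200 mm in x, 290 mm in y, plus an extension to y = -320 mm with gearbox and handwheel. Origin: centre of its underside, at the middle of the four stalls; x points away from the robot, y to the left, z up. Trough floor at z = 20 mm. Back rail: front face at x = +30 mm, top at z = 40 mm. Blue end plates 8 mm thick at y = -140 and +140, x = -45 to +90, top z = 94 mm.
- stall1 (a point): Point on the trough floor where a flask's middle should stand in the stall nearest the handwheel (1 to 4 run from that end to the left, 64 mm apart); a flask here is 4 mm clear of the back rail. Stalls are 60 mm wide, parted by yellow dividers 4 mm thick, 45 mm long from the back rail, top 40 mm above the bench. Axes as the fixture's.
- stall2 (a point): The same for the second stall.
- stall3 (a point): The same for the third stall.
- stall4 (a point): The same for the fourth stall, at the left end.
- rail (a joint): Sliding front rail, a bright steel bar 14 x 262 x 20 mm on the trough floor, top 40 mm above the bench. Value in m, grows as it moves out towards the robot, 0 to 0.060. Gap to the back rail = 48 mm + value. Green line (load) = 0.050, red line (hold) = 0.007. Moved only by the handwheel, 12 mm a turn; holds where left; pushes flasks along.
- handwheel (a joint): Horizontal steel handwheel, diameter 110 mm, vertical axis, at the right-hand end of the fixture, top face 84 mm above the bench. Value in rad over several turns, 0 to 31.4; counter-clockwise seen from above is positive and moves the rail out towards the robot, clockwise moves it in; 0.00191 m of rail per rad. Light friction (about 2 N at the crank handle).
- wheel_axis (a point): Point on the handwheel's axis, at the height of its top face (84 mm). Axes as the fixture's.
- crank_grip (a point): Grip point on the upright red crank handle of the handwheel: a cylinder of diameter 20 mm, standing from 85 to 131 mm above the bench, this point at 113 mm, 45 mm from the wheel axis. The handle spins freely on its own axis, so it can be held without turning the gripper.
- pointer (a point): Tip of the black pointer at the right-hand end of the sliding rail, over the white scale beside the handwheel. Axes as the fixture's.
- red_line (a point): Red line on the white scale (hold position of the rail). Axes as the fixture's, the rail travels along x.
- green_line (a point): Green line on the white scale (load position of the rail), 43 mm nearer the robot than the red one.
- lid (a joint): Clear lid in a steel frame, 135 mm from hinge to front edge, 288 mm wide, 8 mm thick, hinged along the far top edge of the fixture. Value in rad: 0 = shut, flat on the end plates; starts about upright (1.5 to 1.75); grows upward and away from the robot, to 1.85. A stiff hinge: it stays where left; 3 to 5 N at the front edge moves it.
- lid_hinge (a point): Middle of the lid's hinge line, 98 mm above the bench, at fixture x = +85 mm; the hinge runs along the fixture's y.
- lid_tab (a point): Middle of the red tab on the lid's free edge, 153 mm from the hinge line: 32 mm long out from the edge, 70 mm wide, 10 mm thick.
- flask1: Steel casting flask, a closed cylinder of diameter 50 mm and height 62 mm with a cream plaster top with a reddish spot, 0.18 to 0.36 kg, standing upright on the black mat at the start. Origin: centre of its underside, z up. May be absent.
- flask2: Steel casting flask, a closed cylinder of diameter 50 mm and height 62 mm with a cream plaster top with a reddish spot, 0.18 to 0.36 kg, standing upright on the black mat at the start. Origin: centre of its underside, z up. May be absent.
- flask3: Steel casting flask, a closed cylinder of diameter 50 mm and height 62 mm with a cream plaster top with a reddish spot, 0.18 to 0.36 kg, standing upright on the black mat at the start. Origin: centre of its underside, z up. May be absent.
- flask4: Steel casting flask, a closed cylinder of diameter 50 mm and height 62 mm with a cream plaster top with a reddish spot, 0.18 to 0.36 kg, standing upright on the black mat at the start. Origin: centre of its underside, z up. May be absent.
- crucible: White ceramic crucible bowl, 72 mm across, 50 mm tall, a bystander. Origin: centre of its underside.
- tongs: Steel tongs 200 mm long lying on the bench, a bystander. Origin: their middle.
- bottle: Grey jar, diameter 70 mm, 150 mm tall, a bystander. Origin: centre of its underside.

How it is judged:
On the way, in this order (a step that is already met when the one before it is completed fails the run):
1. the rail's pointer stands on the green line (x of pointer in the frame of green_line between -0.0025 and 0.0025 m), for 0.3 s.
2. all flasks stand upright in stalls, let go (x of flask1 in the frame of fixture between -0.016 and 0.009 m and y of flask1 in the frame of fixture between -0.13 and 0.13 m and z of flask1 in the frame of fixture between 0.014 and 0.026 m and angle between each of flask1, flask2, flask3, flask4's own z axis and vertical below 0.1 rad and linear speed of each of flask1, flask2, flask3, flask4 below 0.03 m/s and x of flask2 in the frame of fixture between -0.016 and 0.009 m and y of flask2 in the frame of fixture between -0.13 and 0.13 m and z of flask2 in the frame of fixture between 0.014 and 0.026 m and x of flask3 in the frame of fixture between -0.016 and 0.009 m and y of flask3 in the frame of fixture between -0.13 and 0.13 m and z of flask3 in the frame of fixture between 0.014 and 0.026 m and x of flask4 in the frame of fixture between -0.016 and 0.009 m and y of flask4 in the frame of fixture between -0.13 and 0.13 m and z of flask4 in the frame of fixture between 0.014 and 0.026 m and contact force between the fingers and flask1 below 0.5 N and contact force between the fingers and flask2 below 0.5 N and contact force between the fingers and flask3 below 0.5 N and contact force between the fingers and flask4 below 0.5 N), for 0.3 s.
3. the rail's pointer stands on the red line (x of pointer in the frame of red_line between -0.0025 and 0.0025 m), for 0.3 s.
4. the lid is shut (value of joint lid below 0.05 rad), for 0.2 s.
At the end, for the whole second after the job is handed in: Every flask stands upright at rest on the trough floor in a stall, held between the rails (within 13 mm of the back rail); the pointer is within 2.5 mm of the red line; the lid is shut (under 0.05 rad) (all of step 3 and x of flask1 in the frame of fixture between -0.008 and 0.009 m and y of flask1 in the frame of fixture between -0.13 and 0.13 m and z of flask1 in the frame of fixture between 0.014 and 0.026 m and angle between each of flask1, flask2, flask3, flask4's own z axis and vertical below 0.1 rad and linear speed of each of flask1, flask2, flask3, flask4 below 0.03 m/s and x of flask2 in the frame of fixture between -0.008 and 0.009 m and y of flask2 in the frame of fixture between -0.13 and 0.13 m and z of flask2 in the frame of fixture between 0.014 and 0.026 m and x of flask3 in the frame of fixture between -0.008 and 0.009 m and y of flask3 in the frame of fixture between -0.13 and 0.13 m and z of flask3 in the frame of fixture between 0.014 and 0.026 m and x of flask4 in the frame of fixture between -0.008 and 0.009 m and y of flask4 in the frame of fixture between -0.13 and 0.13 m and z of flask4 in the frame of fixture between 0.014 and 0.026 m and value of joint lid below 0.05 rad); the robot touches nothing.
It fails at once if the crucible is shifted by more than 30 mm (distance of crucible from where it was at the start of the episode above 0.03 m).
It fails at once if the tongs is shifted by more than 30 mm (distance of tongs from where it was at the start of the episode above 0.03 m).
It fails at once if the bottle is shifted by more than 30 mm (distance of bottle from where it was at the start of the episode above 0.03 m).
Of flask1, flask2, flask3, flask4 only 3 to 4 are there at a start; the rules pass over those that are not, and their reading is None.
At some moment in a run one of flask1, flask2, flask3, flask4 may be knocked a few centimetres aside while the robot is not near it.
It also fails if it takes over 210 s, if anything falls off the work surface, if the arm or the gripper's body presses on something with over 40 N, if the wrist force passes 120 N, or if a joint passes its speed limit or range.

## Working session

There is one attempt and no reset: what is moved stays moved. The work goes in short steps, Python scripts to look and compute and a shell command to move; the robot and the scene stay as the last step left them, time stands still between calls to the robot, and variables do not carry over. Pictures are saved under pics/ and viewed, at most 14 in all, crops included, and the job is handed in when it is done.

```bash
mkdir -p pics; ls; cat > h.py <<'E'
import numpy as np, cv2
from workcell import manip
def shot(n,f=None):
    p=manip.camera(n)
    if f: cv2.imwrite('pics/'+f,cv2.cvtColor(p['frame'],cv2.COLOR_RGB2BGR))
    return p
def tips(p,names,k=1):
    for n in names:
        for d in manip.tip_of(p,n)[:k]: print(n,np.round(d['at'],4),round(d['score'],2))
def st():
    o=manip.get_obs(); print({k:np.round(o[k],3).tolist() for k in('clock','position','ee_rot','joint_pos','ft_force','grip_width','grasp_force')})
E
python3 - <<'E'
from h import *
st(); print(manip.tcp_to_grasp)
a=shot('top','top1.png')
N=['fixture','stall1','stall4','wheel_axis','crank_grip','pointer','red_line','green_line','lid_hinge','lid_tab','crucible','tongs','bottle']
print(a['eye'],a['camera_matrix'],a['attitude'])
tips(a,N);tips(a,['flask1'],6)
b=shot('side','side1.png');print('side',b['eye'])
tips(b,N);tips(b,['flask1'],6)
E
```

```text
pics
{'clock': 0.0, 'position': [0.278, 0.559, 0.231], 'ee_rot': [0.228, 0.974, -0.001, -0.0], 'joint_pos': [-1.133, 0.333, -0.065, 1.461, 0.022, 1.35, -0.089], 'ft_force': [-0.025, -0.168, -0.008], 'grip_width': 1.0, 'grasp_force': 0.0}
0.0187
[0.40823623 0.02146986 1.34179242] [[548.12210969   0.         319.14716992]
 [  0.         548.12210969 235.19870267]
 [  0.           0.           1.        ]] [ 0.04543681 -0.03816255 -0.70079867  0.71088701]
fixture [ 5.641e-01 -8.480e-02  5.000e-04] 0.9
stall1 [0.5671 0.0142 0.0186] 0.92
stall4 [0.5671 0.0142 0.0186] 0.92
wheel_axis [ 0.5503 -0.3236  0.0832] 0.64
crank_grip [ 0.5152 -0.3379  0.1124] 0.43
pointer [ 0.5055 -0.2443  0.0197] 0.8
red_line [ 0.5271 -0.2465  0.0237] 0.76
green_line [ 0.4839 -0.2439  0.0193] 0.55
lid_hinge [ 0.6509 -0.0844  0.0951] 0.95
lid_tab [ 0.647  -0.088   0.2544] 0.85
crucible [ 0.3875 -0.0254 -0.003 ] 0.59
tongs [ 0.3629 -0.2827 -0.0014] 0.97
bottle [0.7477 0.2315 0.0013] 0.68
flask1 [ 0.448   0.3219 -0.001 ] 0.71
flask1 [0.5331 0.3675 0.0028] 0.65
flask1 [0.4809 0.2096 0.0005] 0.61
flask1 [0.5759 0.2577 0.0024] 0.61
flask1 [ 5.642e-01 -8.280e-02  3.000e-04] 0.43
side [-0.00967924 -0.76511704  0.77885447]
fixture [ 0.5657 -0.0821 -0.0015] 0.79
stall1 [0.57   0.0122 0.019 ] 0.97
stall4 [0.57   0.0122 0.019 ] 0.97
wheel_axis [ 0.5524 -0.3236  0.0802] 0.75
crank_grip [ 0.5126 -0.3377  0.1093] 0.7
pointer [ 0.4999 -0.2414  0.0208] 0.57
red_line [ 0.525  -0.253   0.0221] 0.96
green_line [ 0.4848 -0.2461  0.0209] 0.91
lid_hinge [ 0.6501 -0.09    0.0975] 0.93
lid_tab [ 0.649  -0.0839  0.2502] 0.9
crucible [ 0.3863 -0.0254 -0.0034] 0.86
tongs [7.473e-01 2.265e-01 4.000e-04] 0.62
bottle [0.7435 0.2273 0.0046] 0.92
flask1 [0.5741 0.2616 0.0023] 0.95
flask1 [ 0.538   0.3676 -0.0034] 0.93
flask1 [ 0.4505  0.3238 -0.002 ] 0.91
flask1 [0.4829 0.2117 0.0042] 0.83
flask1 [ 0.5091 -0.3372  0.1115] 0.48
```

View pics/top1.png

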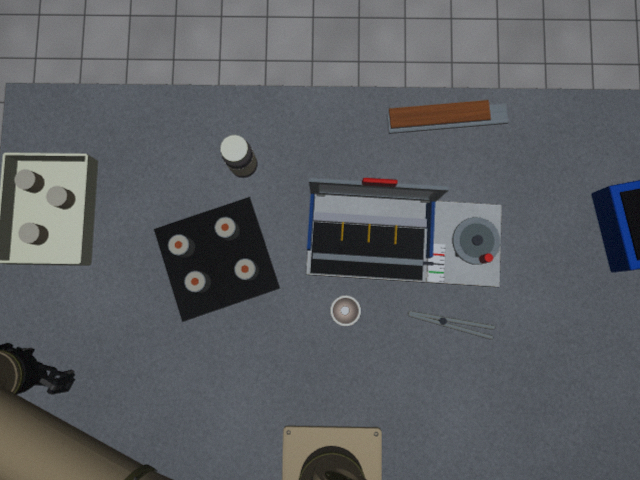

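View pics/side1.png

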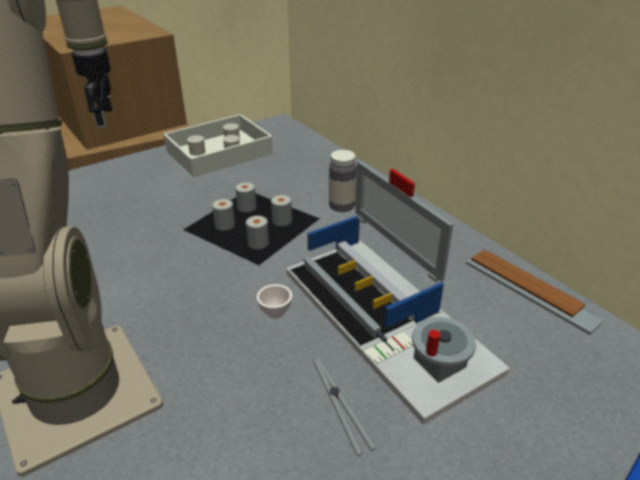

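The top view shows four spotted flasks on the mat, near pixels (178,244), (225,227), (195,281) and (245,268). The pointer is between the lines near (435,262) and the red crank is at (488,258). The side view agrees, with the lid about upright. I'll move toward the crank.

```bash
python3 -m jog '{"offset":[[0.009,-0.039,0.004],[0.009,-0.039,0.004],[0.009,-0.039,0.004],[0.009,-0.039,0.004],[0.009,-0.039,0.004],[0.009,-0.039,0.004],[0.009,-0.039,0.004],[0.009,-0.039,0.004],[0.009,-0.039,0.004],[0.009,-0.039,0.004],[0.009,-0.039,0.004],[0.009,-0.039,0.004],[0.009,-0.039,0.004],[0.009,-0.039,0.004],[0.009,-0.039,0.004],[0.009,-0.039,0.004],[0.009,-0.039,0.004],[0.009,-0.039,0.004],[0.009,-0.039,0.004],[0.009,-0.039,0.004]],"yaw":[-3.2,-3.2,-3.2,-3.2,-3.2,-3.2,-3.2,-3.2,-3.2,-3.2,-3.2,-3.2,-3.2,-3.2,-3.2,-3.2,-3.2,-3.2,-3.2,-3.2],"jaw":[0,0,0,0,0,0,0,0,0,0,0,0,0,0,0,0,0,0,0,0]}' 30
python3 -m jog '{"offset":[[0.01,-0.03,0],[0.01,-0.03,0],[0.01,-0.03,0],[0,0,0],[0,0,0]],"yaw":[0,0,0,0,0],"jaw":[0,0,0,0,0]}'
cat >> h.py <<'E'
from scipy.spatial.transform import Rotation as R
def wcam(f=None):
    o=manip.get_obs(); p=shot('wrist',f)
    T=np.eye(4);T[:3,:3]=R.from_quat(o['ee_rot']).as_matrix();T[:3,3]=o['position']
    p['T']=T@np.array(p['hand_eye']); return p
def camT(p):
    if 'T' in p: return p['T']
    T=np.eye(4);T[:3,:3]=R.from_quat(p['attitude']).as_matrix();T[:3,3]=p['eye'];return T
def ray(p,u,v,z):
    T=camT(p);K=p['camera_matrix'];d=np.array([(u-K[0][2])/K[0][0],-(v-K[1][2])/K[1][1],-1])
    d=T[:3,:3]@d;return T[:3,3]+d*(z-T[2,3])/d[2]
def proj(p,X):
    T=camT(p);K=np.array(p['camera_matrix']);c=T[:3,:3].T@(np.array(X)-T[:3,3]);return np.round([K[0,2]-K[0,0]*c[0]/c[2],K[1,2]+K[1,1]*c[1]/c[2]],1)
E
python3 - <<'E'
from h import *
st(); p=wcam('w1.png'); print({k:v for k,v in p.items() if k not in('frame',)})
tips(p,['wheel_axis','crank_grip','pointer','red_line','green_line','fixture','stall1'])
E
```

```text
clock: 3.17
position: [0.4579, -0.2223, 0.3121]
ee_rot: [0.71, 0.704, 0.001, 0.001]
ft_force: [1.5, 0.3, -0.3]
grip_width: 1.003
grasp_force: 0.0
clock: 3.58
position: [0.4874, -0.3118, 0.3105]
ee_rot: [0.711, 0.703, -0.001, -0.0]
ft_force: [-0.2, 0.4, -0.3]
grip_width: 1.0
grasp_force: 0.0
{'clock': 3.583, 'position': [0.487, -0.312, 0.311], 'ee_rot': [0.711, 0.703, -0.001, -0.0], 'joint_pos': [-0.24, 0.257, 0.896, 1.498, -0.198, 1.484, 0.647], 'ft_force': [-0.236, 0.426, -0.307], 'grip_width': 1.0, 'grasp_force': 0.0}
{'camera_matrix': array([[359.91574534,   0.        , 317.83505695],
       [  0.        , 359.91574534, 239.85018375],
       [  0.        ,   0.        ,   1.        ]]), 'hand_eye': array([[-4.16806116e-06,  9.47271337e-01,  3.20432541e-01,
         8.17062788e-02],
       [ 9.99999966e-01,  8.79422962e-05, -2.46969784e-04,
        -1.51047541e-03],
       [-2.62126971e-04,  3.20432529e-01, -9.47271305e-01,
        -1.42243031e-01],
       [ 0.00000000e+00,  0.00000000e+00,  0.00000000e+00,
         1.00000000e+00]]), 'shot': 3, 'T': array([[ 0.99994547,  0.00900096,  0.00529571,  0.48709655],
       [-0.01022648,  0.94673971,  0.32183744, -0.22986714],
       [-0.00211681, -0.32187405,  0.94678013,  0.45266176],
       [ 0.        ,  0.        ,  0.        ,  1.        ]])}
wheel_axis [ 0.5556 -0.3294  0.0842] 0.62
crank_grip [ 0.5072 -0.3392  0.1088] 0.63
pointer [ 0.4998 -0.2473  0.019 ] 0.92
red_line [ 0.5259 -0.2489  0.0206] 0.78
green_line [ 0.4824 -0.2406  0.0207] 0.8
fixture [ 0.5547 -0.3272  0.083 ] 0.6
stall1 [ 0.5575 -0.1756  0.0197] 0.59
```

View pics/w1.png

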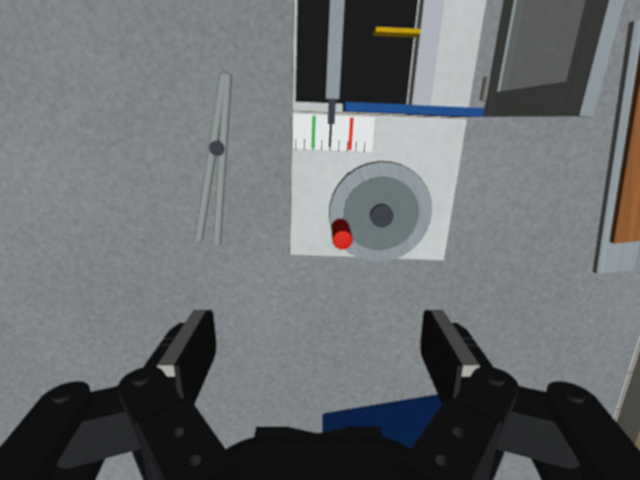

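The wrist view shows the green line at u≈313.5, the pointer at 331 and the red line at 351, so the pointer is about 20 mm from green. The handle top is at (342,241) and the wheel hub at (381,215).

```bash
cat > m.py <<'E'
from h import *
import sys
p=wcam(); 
hsv=cv2.cvtColor(p['frame'],cv2.COLOR_RGB2HSV)
print('hub84',ray(p,381.5,215,.084),'handle131',ray(p,342,241,.131), ray(p,342,241,.113))
for u,v in[(291,254),(443,261),(466,118),(293,112)]: print(u,v,np.round(ray(p,u,v,.02),4))
for n in ['wheel_axis','crank_grip']:
  m=manip.masks_of(p,n)[0]; r=m['region']; ys,xs=np.nonzero(r); print(n,m['score'],xs.min(),xs.max(),ys.min(),ys.max(),xs.mean(),ys.mean())
E
python3 m.py
```

```text
hub84 [ 0.5543838 -0.3252883  0.084    ] handle131 [ 0.50962515 -0.33811585  0.131     ] [ 0.51089415 -0.34426305  0.113     ]
291 254 [ 0.4519 -0.3933  0.02  ]
443 261 [ 0.6491 -0.4043  0.02  ]
466 118 [ 0.6569 -0.2284  0.02  ]
293 112 [ 0.4593 -0.2208  0.02  ]
wheel_axis 0.64 287 620 0 262 417.7715788231725 109.2085152286403
crank_grip 0.88 330 350 221 251 339.31412639405204 236.18029739776952
```

```bash
python3 -m jog '{"offset":[[0.012,-0.013,0],[0.011,-0.0125,0],[0,0,-0.035],[0,0,-0.035],[0,0,-0.035],[0,0,-0.035],[0,0,-0.035],[0,0,-0.03],[0,0,-0.01],[0,0,0],[0,0,0]],"yaw":[0,0,0,0,0,0,0,0,0,0,0],"jaw":[0,0,0,0,0,0,0,0,0,0,0]}' 
python3 -m jog '{"offset":[[0,0,0],[0,0,0],[0,0,0],[0,0,0],[0,0,0],[0,0,0],[0,0,0],[0,0,0],[0,0,0],[0,0,0]],"yaw":[0,0,0,0,0,0,0,0,0,0],"jaw":[1,1,1,1,1,1,1,1,1,1]}' 25
python3 - <<'E'
from h import *
p=wcam('w2.png');tips(p,['crank_grip','wheel_axis'])
c=np.array([.5535,-.325]);
r=.045;a0=195.9
pts=[c+r*np.array([np.cos(np.radians(a)),np.sin(np.radians(a))]) for a in a0+30*np.arange(13)]
print(np.round(np.diff(pts,axis=0),4).tolist())
E
```

```text
clock: 5.05
position: [0.5113, -0.3361, 0.0975]
ee_rot: [0.71, 0.705, -0.0, 0.0]
ft_force: [-0.4, -0.3, 0.3]
grip_width: 1.001
grasp_force: 0.0
clock: 5.88
position: [0.5104, -0.3364, 0.097]
ee_rot: [0.71, 0.704, -0.0, 0.0]
ft_force: [-3.8, 0.6, 6.4]
grip_width: 0.225
grasp_force: 25.1
crank_grip [ 0.5071 -0.3414  0.1143] 0.64
wheel_axis [ 0.5525 -0.3288  0.0837] 0.84
[[0.012, -0.02], [0.0204, -0.0113], [0.0233, 0.0004], [0.02, 0.012], [0.0113, 0.0204], [-0.0004, 0.0233], [-0.012, 0.02], [-0.0204, 0.0113], [-0.0233, -0.0004], [-0.02, -0.012], [-0.0113, -0.0204], [0.0004, -0.0233]]
```

```bash
python3 -m jog '{"offset":[[0.012,-0.02,0],[0.0204,-0.0113,0],[0.0233,0.0004,0],[0,0,0]],"yaw":[0,0,0,0],"jaw":[1,1,1,1]}' 
python3 -m jog '{"offset":[[0.02,0.012,0],[0.0113,0.0204,0],[-0.0004,0.0233,0],[0,0,0]],"yaw":[0,0,0,0],"jaw":[1,1,1,1]}' 
python3 -m jog '{"offset":[[-0.012,0.02,0],[-0.0204,0.0113,0],[-0.0233,-0.0004,0],[0,0,0]],"yaw":[0,0,0,0],"jaw":[1,1,1,1]}' 
python3 - <<'E'
from h import *
p=wcam('w3.png');tips(p,['pointer','green_line','red_line','wheel_axis'])
E
```

```text
clock: 6.37
position: [0.5719, -0.3636, 0.097]
ee_rot: [0.708, 0.706, 0.002, 0.0]
ft_force: [0.7, 5.4, 9.8]
grip_width: 0.226
grasp_force: 26.2
clock: 6.7
position: [0.5961, -0.3092, 0.0971]
ee_rot: [0.709, 0.705, -0.001, -0.001]
ft_force: [-5.2, -0.5, 2.5]
grip_width: 0.225
grasp_force: 25.9
clock: 7.03
position: [0.5386, -0.2797, 0.0971]
ee_rot: [0.71, 0.704, 0.0, -0.001]
ft_force: [-4.5, 3.2, 5.8]
grip_width: 0.224
grasp_force: 28.1
pointer [ 0.4931 -0.246   0.0204] 0.97
green_line [ 0.4791 -0.244   0.0234] 0.97
red_line [ 0.526  -0.2468  0.0246] 0.65
wheel_axis [ 0.557  -0.3276  0.0818] 0.71
```

View pics/w3.png

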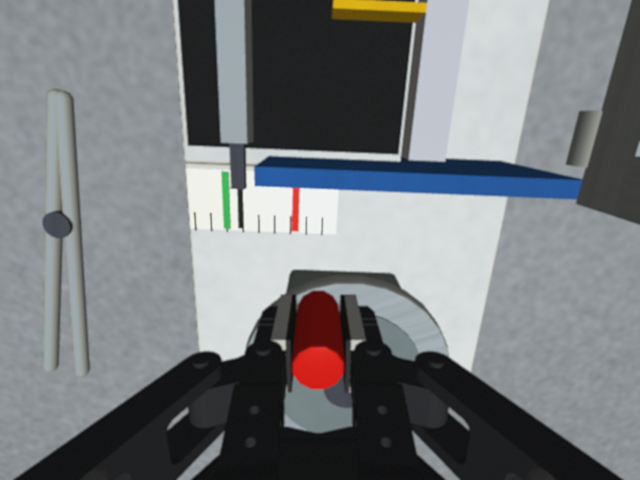

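The crank works with small forces. The needle is at u≈240, green at 227 and red at 295.5, so about 9 mm remain. I'll continue half a turn.

```bash
python3 -m jog '{"offset":[[-0.02,-0.012,0],[-0.0113,-0.0204,0],[0.0004,-0.0233,0],[0,0,0]],"yaw":[0,0,0,0],"jaw":[1,1,1,1]}' 
python3 - <<'E'
from h import *
p=wcam();f=cv2.cvtColor(p['frame'],cv2.COLOR_RGB2BGR);cv2.imwrite('pics/w4.png',f)
tips(p,['pointer','green_line','red_line'])
q=proj(p,[.505,-.245,.022]);print(q);u,v=q.astype(int)
cv2.imwrite('pics/w4c.png',cv2.resize(f[max(0,v-50):v+50,u-80:u+80],None,fx=4,fy=4,interpolation=cv2.INTER_CUBIC));print(u-80,max(0,v-50))
E
```

```text
clock: 7.62
position: [0.511, -0.3388, 0.0972]
ee_rot: [0.711, 0.704, 0.0, 0.002]
ft_force: [-2.0, -1.1, 11.5]
grip_width: 0.224
grasp_force: 29.5
pointer [ 0.4881 -0.2492  0.0204] 0.97
green_line [ 0.4815 -0.2431  0.0238] 0.78
red_line [ 0.5263 -0.2513  0.0238] 0.96
[307.7  95.1]
227 45
```

View pics/w4c.png

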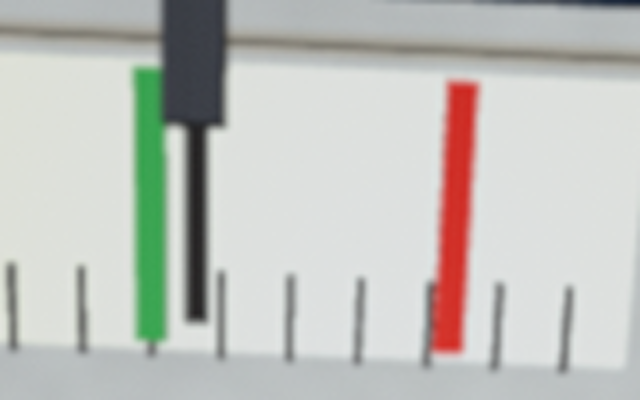

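The crop shows the needle 45 px from green at 6.93 px/mm, so 6.5 mm or about 195–200° remain.

```bash
python3 -m jog '{"offset":[[0.012,-0.02,0],[0.0204,-0.0113,0],[0.0233,0.0004,0],[0.02,0.012,0],[0.0113,0.0204,0],[-0.0004,0.0233,0],[-0.0068,0.0141,0],[0,0,0],[0,0,0]],"yaw":[0,0,0,0,0,0,0,0,0],"jaw":[1,1,1,1,1,1,1,1,1]}' 
cat > v.py <<'E'
from h import *
import sys
n=sys.argv[1];p=wcam();f=cv2.cvtColor(p['frame'],cv2.COLOR_RGB2BGR)
q=proj(p,[.505,-.245,.022]);u,v=q.astype(int)
a=max(0,u-80);b=max(0,v-50)
cv2.imwrite('pics/'+n,cv2.resize(f[b:v+50,a:u+80],None,fx=4,fy=4,interpolation=cv2.INTER_CUBIC));print(a,b,p['T'][:3,3])
tips(p,['pointer','green_line','red_line'])
E
python3 v.py w5c.png
```

```text
clock: 8.57
position: [0.5898, -0.297, 0.0971]
ee_rot: [0.71, 0.705, -0.001, 0.0]
ft_force: [-4.3, -1.7, 5.8]
grip_width: 0.222
grasp_force: 29.3
98 121 [ 0.5890187  -0.21519604  0.23929026]
pointer [ 0.4842 -0.2457  0.021 ] 0.95
green_line [ 0.4828 -0.2407  0.0249] 0.85
red_line [ 0.5281 -0.2465  0.0188] 0.88
```

View pics/w5c.png

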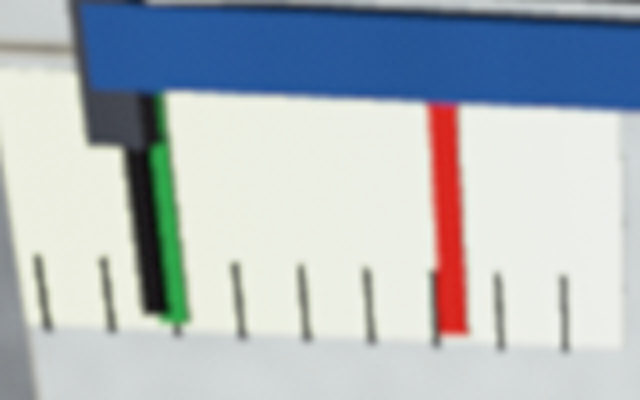

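From here the raised needle looks displaced by parallax. Correcting for its height of about 8 mm, it is 0.2–0.8 mm short of green. I'll add 15°, release and check from straight above.

```bash
python3 -m jog '{"offset":[[-0.0081,0.0085,0],[0,0,0],[0,0,0],[0,0,0],[0,0,0],[0,0,0.01],[0,0,0.03],[0,0,0.03],[-0.02,0,0.02],[-0.035,0,0],[-0.03,0,0],[-0.012,0,0],[0,0,0],[0,0,0]],"yaw":[0,0,0,0,0,0,0,0,0,0,0,0,0,0],"jaw":[1,1,0.3,0.3,0.3,0.3,0.3,0.3,0.3,0.3,0.3,0.3,0.3,0.3]}' 
python3 v.py w6c.png
```

```text
clock: 9.93
position: [0.4859, -0.2881, 0.1872]
ee_rot: [0.71, 0.705, 0.001, 0.0]
ft_force: [0.3, 0.5, 0.5]
grip_width: 0.7
grasp_force: 0.0
261 116 [ 0.48473092 -0.20651744  0.32952938]
pointer [ 0.4849 -0.2465  0.0202] 0.62
green_line [ 0.4808 -0.2438  0.0216] 0.86
red_line [ 0.528  -0.2476  0.0221] 0.64
```

View pics/w6c.png

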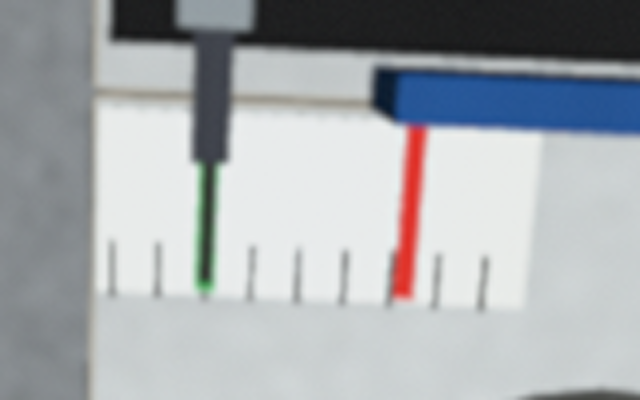

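The pointer now stands on green (both at u≈205). Next I'll measure the stalls from above.

```bash
python3 -m jog '{"offset":[[0,0,0.03],[0,0,0.03],[0,0.03,0.03],[0.02,0.03,0.02],[0.02,0.03,0],[0.02,0.02,0],[0,0,0],[0,0,0]],"yaw":[0,0,0,0,0,0,0,0],"jaw":[0,0,0,0,0,0,0,0]}' 
python3 - <<'E'
from h import *
p=wcam('w7.png');tips(p,['stall1','stall2','fixture','lid_hinge','lid_tab'],4)
fx=np.array([.565,-.082,0]);t=np.radians(-2.8);xa=np.array([np.cos(t),np.sin(t),0]);ya=np.array([-np.sin(t),np.cos(t),0]);z=np.array([0,0,1])
f=cv2.cvtColor(p['frame'],cv2.COLOR_RGB2BGR)
P=lambda x,y,h:tuple(int(round(v)) for v in proj(p,fx+xa*x+ya*y+z*h))
for y in(-.064,0,.064):
    for s in(-.002,.002): cv2.line(f,P(.03,y+s,.04),P(-.015,y+s,.04),(0,255,0),1)
for y in(-.136,.136): cv2.line(f,P(-.045,y,.094),P(.09,y,.094),(0,0,255),1)
cv2.line(f,P(.03,-.14,.04),P(.03,.14,.04),(255,0,255),1)
for y in(-.096,-.032,.032,.096): cv2.circle(f,P(.001,y,.02),3,(0,255,255),-1)
cv2.imwrite('pics/w7.png',f)
E
```

```text
clock: 10.8
position: [0.547, -0.1768, 0.2952]
ee_rot: [0.708, 0.706, -0.001, -0.0]
ft_force: [-0.4, -1.8, -0.2]
grip_width: 1.002
grasp_force: 0.0
stall1 [ 0.5594 -0.1138  0.0178] 0.98
stall1 [ 0.5591 -0.1762  0.0189] 0.96
stall1 [ 0.5687 -0.051   0.0188] 0.76
stall1 [0.5699 0.0154 0.0231] 0.63
stall2 [ 0.5594 -0.1138  0.0178] 0.98
stall2 [ 0.5591 -0.1762  0.0189] 0.96
stall2 [ 0.5687 -0.051   0.0188] 0.76
stall2 [0.5699 0.0154 0.0231] 0.63
lid_hinge [ 0.6544 -0.0921  0.1   ] 0.88
lid_hinge [ 0.482  -0.243   0.0235] 0.72
lid_hinge [ 0.4837 -0.2472  0.022 ] 0.61
lid_tab [ 0.6493 -0.0839  0.2537] 0.64
lid_tab [ 0.6529 -0.0896  0.0974] 0.25
```

View pics/w7.png

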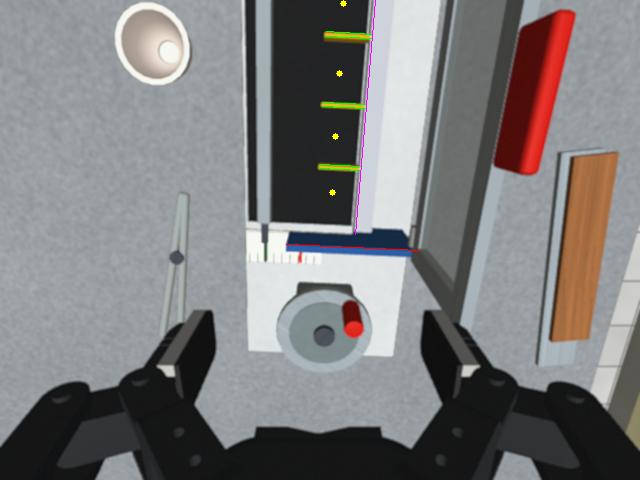

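The overlay of my fixture model (x 0.565, y −0.082, yaw −2.8°) matches the dividers and the back rail. Now the mat.

```bash
python3 -m jog '{"offset":[[-0.004,0.035,0],[-0.004,0.035,0],[-0.004,0.035,0],[-0.004,0.035,0],[-0.004,0.035,0],[-0.004,0.035,0],[-0.004,0.035,0],[-0.004,0.035,0],[-0.004,0.035,0],[-0.004,0.035,0],[0,0,0],[0,0,0]],"yaw":[0,0,0,0,0,0,0,0,0,0,0,0],"jaw":[0,0,0,0,0,0,0,0,0,0,0,0]}' 
cat > fl.py <<'E'
from h import *
import sys
p=wcam(sys.argv[1] if len(sys.argv)>1 else None)
h=cv2.cvtColor(p['frame'],cv2.COLOR_RGB2HSV)
m=((h[...,0]<15)|(h[...,0]>168))&(h[...,1]>70)&(h[...,2]>80)
n,l,s,c=cv2.connectedComponentsWithStats(m.astype('uint8'))
for i in range(1,n):
    if s[i,4]>25: print('spot',np.round(c[i]),s[i,2:5],np.round(ray(p,*c[i],.062),4))
tips(p,['flask1'],5); print('tcp',np.round(manip.get_obs()['position'],4))
E
python3 fl.py w8.png
```

```text
clock: 12.1
position: [0.5051, 0.1728, 0.2955]
ee_rot: [0.708, 0.706, -0.0, -0.0]
ft_force: [0.7, 0.2, -0.1]
grip_width: 0.996
grasp_force: 0.0
spot [258.  38.] [ 19  21 318] [0.4485 0.3249 0.062 ]
spot [392. 113.] [ 18  19 265] [0.5772 0.2587 0.062 ]
spot [294. 165.] [ 17  17 228] [0.4793 0.2087 0.062 ]
flask1 [ 4.470e-01  3.265e-01 -3.000e-04] 0.96
flask1 [0.4787 0.2096 0.0007] 0.83
flask1 [ 0.5372  0.3651 -0.0017] 0.61
flask1 [0.5827 0.2624 0.0039] 0.61
tcp [0.5059 0.1698 0.2959]
```

View pics/w8.png

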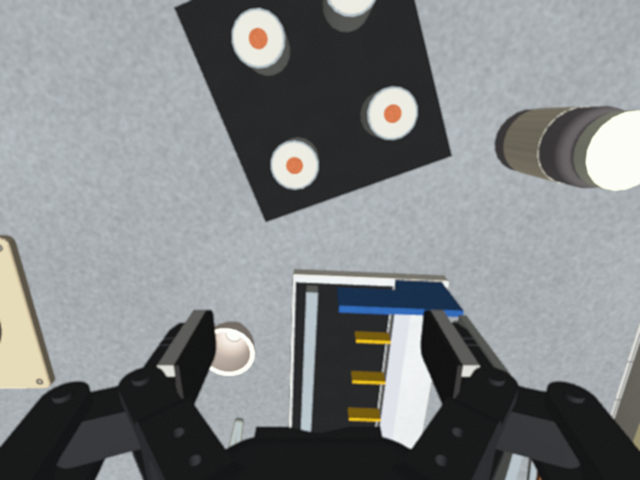

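The view shows spots at (258,38), (392,113) and (294,165), with the fourth flask at the top edge. I'll pick the nearest one, C.

```bash
python3 -m jog '{"offset":[[-0.0135,0.02,0],[-0.013,0.0195,0],[0,0,-0.035],[0,0,-0.035],[0,0,-0.035],[0,0,-0.035],[0,0,-0.035],[0,0,-0.035],[0,0,-0.035],[0,0,-0.015],[0,0,-0.01],[0,0,0],[0,0,0]],"yaw":[0,0,0,0,0,0,0,0,0,0,0,0,0],"jaw":[0,0,0,0,0,0,0,0,0,0,0,0,0]}' 
python3 -m jog '{"offset":[[0,0,0],[0,0,0],[0,0,0],[0,0,0],[0,0,0],[0,0,0],[0,0,0],[0,0,0]],"yaw":[0,0,0,0,0,0,0,0],"jaw":[1,1,1,1,1,1,1,1]}' 40
python3 -m jog '{"offset":[[0,0,0.02],[0,0,0.035],[0,0,0.035],[0,0,0.035],[0,0,0.035],[0,0,0],[0,0,0]],"yaw":[0,0,0,0,0,0,0],"jaw":[1,1,1,1,1,1,1]}'
python3 fl.py
```

```text
clock: 13.28
position: [0.48, 0.21, 0.0266]
ee_rot: [0.71, 0.704, 0.0, 0.0]
ft_force: [-0.1, 0.1, 0.2]
grip_width: 0.998
grasp_force: 0.0
clock: 13.95
position: [0.4801, 0.2112, 0.0272]
ee_rot: [0.71, 0.705, 0.001, 0.0]
ft_force: [-1.9, -0.8, 8.6]
grip_width: 0.568
grasp_force: 40.3
clock: 14.53
position: [0.4799, 0.2112, 0.1876]
ee_rot: [0.71, 0.705, 0.002, -0.0]
ft_force: [0.1, -0.2, -4.3]
grip_width: 0.574
grasp_force: 43.5
spot [402.   5.] [ 27  12 242] [0.534  0.3623 0.062 ]
spot [272.  69.] [ 27  28 580] [0.4485 0.3248 0.062 ]
spot [451. 167.] [ 24  24 452] [0.5774 0.2587 0.062 ]
spot [318. 367.] [  50   42 1651] [0.4777 0.0836 0.062 ]
flask1 [ 0.447   0.3258 -0.0025] 0.94
flask1 [0.4778 0.2105 0.163 ] 0.92
flask1 [0.5809 0.2644 0.0024] 0.72
flask1 [ 0.5376  0.3716 -0.0015] 0.62
tcp [0.4784 0.2105 0.1848]
```

```bash
python3 -m jog '{"offset":[[0.0072,-0.0353,0],[0.0072,-0.0353,0],[0.0072,-0.0353,0],[0.0072,-0.0353,0],[0.0072,-0.0353,0],[0.0072,-0.0353,0],[0.0072,-0.0353,0],[0.0072,-0.0353,0],[0.0072,-0.0353,0],[0.0072,-0.0353,0],[0.0072,-0.0353,0],[0,0,0],[0,0,0],[0,0,0],[0,0,0]],"yaw":[0,0,0,0,0,0,0,0,0,0,0,0,0,0,0],"jaw":[1,1,1,1,1,1,1,1,1,1,1,1,1,1,1]}'
python3 -c "
from h import *
st()"
```

```text
clock: 15.88
position: [0.558, -0.1761, 0.1847]
ee_rot: [0.709, 0.705, -0.0, -0.001]
ft_force: [-0.7, 0.3, -4.4]
grip_width: 0.57
grasp_force: 43.3
{'clock': 15.883, 'position': [0.558, -0.176, 0.185], 'ee_rot': [0.709, 0.705, -0.0, -0.001], 'joint_pos': [-0.432, 0.347, 0.819, 1.668, -0.265, 1.244, 0.438], 'ft_force': [-0.691, 0.31, -4.352], 'grip_width': 0.57, 'grasp_force': 43.329}
```

```bash
python3 -m jog '{"offset":[[0,0,-0.035],[0,0,-0.035],[0,0,-0.035],[0,0,-0.02],[0,0,-0.006],[0,0,-0.005],[0,0,0],[0,0,0]],"yaw":[0,0,0,0,0,0,0,0],"jaw":[1,1,1,1,1,1,1,1]}'
python3 -m jog '{"offset":[[0,0,0],[0,0,0],[0,0,0],[0,0,0],[0,0,0.02],[0,0,0.035],[0,0,0.035],[0,0,0.035],[0,0,0.035],[0,0,0.035],[0,0,0],[0,0,0]],"yaw":[0,0,0,0,0,0,0,0,0,0,0,0],"jaw":[0.2,0.2,0.2,0.2,0.2,0.2,0.2,0.2,0.2,0.2,0.2,0.2]}'
python3 - <<'E'
from h import *
p=shot('top');tips(p,['flask1'],6)
p=shot('side');tips(p,['flask1'],6)
E
```

```text
clock: 16.55
position: [0.5593, -0.1775, 0.0512]
ee_rot: [0.709, 0.705, 0.001, 0.001]
ft_force: [0.3, -0.9, -2.7]
grip_width: 0.574
grasp_force: 43.3
clock: 17.55
position: [0.5593, -0.1781, 0.247]
ee_rot: [0.71, 0.705, 0.002, 0.002]
ft_force: [-0.2, 0.0, -1.3]
grip_width: 0.801
grasp_force: 0.0
flask1 [0.4507 0.3247 0.0005] 0.92
flask1 [0.5353 0.369  0.002 ] 0.71
flask1 [ 0.5604 -0.1777  0.0165] 0.65
flask1 [ 0.5811  0.2581 -0.0029] 0.57
flask1 [ 0.563  -0.1163  0.0233] 0.41
flask1 [7.494e-01 2.298e-01 4.000e-04] 0.19
flask1 [5.385e-01 3.686e-01 1.000e-04] 0.94
flask1 [ 0.4496  0.3246 -0.0023] 0.81
flask1 [ 0.5738  0.2604 -0.0024] 0.81
flask1 [ 0.5592 -0.1776  0.0211] 0.79
```

```bash
python3 -m jog '{"offset":[[0.0015,0.0364,0],[0.0015,0.0364,0],[0.0015,0.0364,0],[0.0015,0.0364,0],[0.0015,0.0364,0],[0.0015,0.0364,0],[0.0015,0.0364,0],[0.0015,0.0364,0],[0.0015,0.0364,0],[0.0015,0.0364,0],[0.0015,0.0364,0],[0.0015,0.0364,0],[0,0,0],[0,0,0],[0,0,0]],"yaw":[0,0,0,0,0,0,0,0,0,0,0,0,0,0,0],"jaw":[0,0,0,0,0,0,0,0,0,0,0,0,0,0,0]}'
python3 fl.py
```

```text
clock: 19.0
position: [0.5761, 0.2584, 0.2437]
ee_rot: [0.71, 0.704, -0.001, 0.0]
ft_force: [-0.2, -0.9, 0.6]
grip_width: 1.005
grasp_force: 0.0
spot [268.  84.] [ 21  23 376] [0.534  0.3672 0.062 ]
spot [172. 138.] [ 20  20 325] [0.4483 0.3248 0.062 ]
spot [321. 211.] [ 18  18 264] [0.5771 0.2587 0.062 ]
spot [524. 476.] [ 34   9 249] [ 0.8242 -0.0761  0.062 ]
flask1 [0.583  0.2628 0.0028] 0.94
flask1 [ 0.4488  0.3258 -0.0018] 0.73
flask1 [ 0.536  0.367 -0.002] 0.64
flask1 [ 0.5661 -0.0849  0.0023] 0.55
flask1 [0.7452 0.2285 0.0008] 0.3
tcp [0.5765 0.2574 0.2445]
```

```bash
python3 -m jog '{"offset":[[0,0.0015,-0.035],[0,0,-0.035],[0,0,-0.035],[0,0,-0.035],[0,0,-0.035],[0,0,-0.025],[0,0,-0.015],[0,0,-0.003],[0,0,0],[0,0,0]],"yaw":[0,0,0,0,0,0,0,0,0,0],"jaw":[0,0,0,0,0,0,0,0,0,0]}' 
python3 -m jog '{"offset":[[0,0,0],[0,0,0],[0,0,0],[0,0,0],[0,0,0],[0,0,0],[0,0,0],[0,0,0.02],[0,0,0.035],[0,0,0.035],[0,0,0.035],[0,0,0.035],[0,0,0],[0,0,0]],"yaw":[0,0,0,0,0,0,0,0,0,0,0,0,0,0],"jaw":[1,1,1,1,1,1,1,1,1,1,1,1,1,1]}' 40
python3 -c "
from h import *
st()"
```

```text
clock: 19.93
position: [0.5772, 0.2602, 0.0281]
ee_rot: [0.71, 0.704, 0.001, 0.0]
ft_force: [0.5, -0.4, 0.2]
grip_width: 1.003
grasp_force: 0.0
clock: 21.1
position: [0.5771, 0.261, 0.1888]
ee_rot: [0.71, 0.705, 0.002, 0.0]
ft_force: [-0.7, 0.4, -3.8]
grip_width: 0.575
grasp_force: 43.3
{'clock': 21.1, 'position': [0.577, 0.261, 0.189], 'ee_rot': [0.71, 0.705, 0.002, 0.0], 'joint_pos': [-0.973, 0.419, 0.631, 1.528, -0.255, 1.274, -0.317], 'ft_force': [-0.676, 0.441, -3.836], 'grip_width': 0.575, 'grasp_force': 43.252}
```

```bash
python3 -m jog '{"offset":[[-0.0014,-0.034,0],[-0.0014,-0.034,0],[-0.0014,-0.034,0],[-0.0014,-0.034,0],[-0.0014,-0.034,0],[-0.0014,-0.034,0],[-0.0014,-0.034,0],[-0.0014,-0.034,0],[-0.0014,-0.034,0],[-0.0014,-0.034,0],[-0.0014,-0.034,0],[0,0,0],[0,0,0],[0,0,0],[0,0,0]],"yaw":[0,0,0,0,0,0,0,0,0,0,0,0,0,0,0],"jaw":[1,1,1,1,1,1,1,1,1,1,1,1,1,1,1]}'
```

```text
clock: 22.35
position: [0.5606, -0.1117, 0.1857]
ee_rot: [0.709, 0.705, -0.0, -0.001]
ft_force: [-0.3, 1.0, -2.7]
grip_width: 0.576
grasp_force: 43.1
```

```bash
python3 - <<'E'
from h import *
p=wcam();tips(p,['stall1','flask1'],4);print(manip.get_obs()['position'])
E
```

```text
stall1 [ 0.5595 -0.1128  0.0211] 0.74
stall1 [0.5709 0.0129 0.0234] 0.73
stall1 [ 0.5685 -0.0509  0.0184] 0.66
flask1 [ 0.5617 -0.1123  0.1597] 0.86
[ 0.5609565  -0.1120375   0.18643476]
```

```bash
python3 -m jog '{"offset":[[0,-0.0005,-0.035],[0,-0.0005,-0.035],[0,0,-0.035],[0,0,-0.02],[0,0,-0.006],[0,0,-0.004],[0,0,0],[0,0,0]],"yaw":[0,0,0,0,0,0,0,0],"jaw":[1,1,1,1,1,1,1,1]}'
python3 -m jog '{"offset":[[0,0,0],[0,0,0],[0,0,0],[0,0,0],[0,0,0.02],[0,0,0.035],[0,0,0.035],[0,0,0.035],[0,0,0.035],[0,0,0.035],[0,0,0],[0,0,0]],"yaw":[0,0,0,0,0,0,0,0,0,0,0,0],"jaw":[0.2,0.2,0.2,0.2,0.2,0.2,0.2,0.2,0.2,0.2,0.2,0.2]}'
python3 - <<'E'
from h import *
p=shot('top');tips(p,['flask1'],6)
p=shot('side');tips(p,['flask1'],6)
E
```

```text
clock: 23.17
position: [0.562, -0.1143, 0.0533]
ee_rot: [0.709, 0.705, 0.001, 0.001]
ft_force: [0.4, 0.4, -1.8]
grip_width: 0.573
grasp_force: 43.0
clock: 24.17
position: [0.5619, -0.1146, 0.249]
ee_rot: [0.71, 0.705, 0.002, 0.001]
ft_force: [-0.5, 0.3, -0.3]
grip_width: 0.794
grasp_force: 0.0
flask1 [0.5355 0.3652 0.0018] 0.83
flask1 [0.4521 0.3233 0.001 ] 0.68
flask1 [ 0.4511  0.3246 -0.0031] 0.85
flask1 [ 5.346e-01  3.687e-01 -1.000e-04] 0.84
flask1 [ 0.5611 -0.1802  0.0232] 0.75
flask1 [ 0.5591 -0.1142  0.0195] 0.65
```

```bash
python3 -m jog '{"offset":[[-0.0087,0.0338,0],[-0.0087,0.0338,0],[-0.0087,0.0338,0],[-0.0087,0.0338,0],[-0.0087,0.0338,0],[-0.0087,0.0338,0],[-0.0087,0.0338,0],[-0.0087,0.0338,0],[-0.0087,0.0338,0],[-0.0087,0.0338,0],[-0.0087,0.0338,0],[-0.0087,0.0338,0],[-0.0087,0.0338,0],[0,0,0],[0,0,0],[0,0,0]],"yaw":[0,0,0,0,0,0,0,0,0,0,0,0,0,0,0,0],"jaw":[0,0,0,0,0,0,0,0,0,0,0,0,0,0,0,0]}'
python3 fl.py
```

```text
clock: 25.7
position: [0.4478, 0.3242, 0.2459]
ee_rot: [0.71, 0.704, -0.001, 0.0]
ft_force: [-0.1, -0.4, -0.4]
grip_width: 1.0
grasp_force: 0.0
spot [416. 163.] [ 19  19 300] [0.5341 0.3671 0.062 ]
spot [320. 210.] [ 19  19 267] [0.4486 0.3247 0.062 ]
flask1 [ 4.485e-01  3.252e-01 -4.000e-04] 0.66
flask1 [ 0.5377  0.3683 -0.0006] 0.58
tcp [0.4484 0.3235 0.2465]
```

```bash
python3 -m jog '{"offset":[[0,0.001,-0.035],[0,0,-0.035],[0,0,-0.035],[0,0,-0.035],[0,0,-0.035],[0,0,-0.025],[0,0,-0.015],[0,0,-0.005],[0,0,0],[0,0,0]],"yaw":[0,0,0,0,0,0,0,0,0,0],"jaw":[0,0,0,0,0,0,0,0,0,0]}' 
python3 -m jog '{"offset":[[0,0,0],[0,0,0],[0,0,0],[0,0,0],[0,0,0],[0,0,0],[0,0,0],[0,0,0.02],[0,0,0.035],[0,0,0.035],[0,0,0.035],[0,0,0.035],[0,0,0],[0,0,0]],"yaw":[0,0,0,0,0,0,0,0,0,0,0,0,0,0],"jaw":[1,1,1,1,1,1,1,1,1,1,1,1,1,1]}' 40
```

```text
clock: 26.63
position: [0.4486, 0.3258, 0.0278]
ee_rot: [0.71, 0.704, 0.001, 0.0]
ft_force: [0.5, 0.5, 0.3]
grip_width: 0.999
grasp_force: 0.0
clock: 27.8
position: [0.4485, 0.3267, 0.1887]
ee_rot: [0.71, 0.705, 0.002, -0.0]
ft_force: [0.2, -1.0, -4.2]
grip_width: 0.571
grasp_force: 43.1
```

```bash
python3 -m jog '{"offset":[[0.0097,-0.0313,0],[0.0097,-0.0313,0],[0.0097,-0.0313,0],[0.0097,-0.0313,0],[0.0097,-0.0313,0],[0.0097,-0.0313,0],[0.0097,-0.0313,0],[0.0097,-0.0313,0],[0.0097,-0.0313,0],[0.0097,-0.0313,0],[0.0097,-0.0313,0],[0.0097,-0.0313,0],[0,0,0],[0,0,0],[0,0,0],[0,0,0]],"yaw":[0,0,0,0,0,0,0,0,0,0,0,0,0,0,0,0],"jaw":[1,1,1,1,1,1,1,1,1,1,1,1,1,1,1,1]}'
python3 - <<'E'
from h import *
p=wcam();tips(p,['stall1','flask1'],4);print(manip.get_obs()['position'])
E
```

```text
clock: 29.13
position: [0.5636, -0.0481, 0.1858]
ee_rot: [0.709, 0.705, -0.0, -0.001]
ft_force: [-0.5, 1.2, -3.2]
grip_width: 0.577
grasp_force: 43.0
stall1 [ 0.5675 -0.0506  0.0188] 0.93
stall1 [0.5718 0.0162 0.0201] 0.68
flask1 [ 0.5605 -0.0511  0.1573] 0.69
[ 0.56400048 -0.04826242  0.18648833]
```

```bash
python3 -m jog '{"offset":[[0.0005,-0.0005,-0.035],[0,-0.0005,-0.035],[0,0,-0.035],[0,0,-0.02],[0,0,-0.006],[0,0,-0.005],[0,0,0],[0,0,0]],"yaw":[0,0,0,0,0,0,0,0],"jaw":[1,1,1,1,1,1,1,1]}'
python3 -m jog '{"offset":[[0,0,0],[0,0,0],[0,0,0],[0,0,0],[0,0,0.02],[0,0,0.035],[0,0,0.035],[0,0,0.035],[0,0,0.035],[0,0,0.035],[0,0,0],[0,0,0]],"yaw":[0,0,0,0,0,0,0,0,0,0,0,0],"jaw":[0.2,0.2,0.2,0.2,0.2,0.2,0.2,0.2,0.2,0.2,0.2,0.2]}'
python3 -m jog '{"offset":[[-0.0024,0.0348,0],[-0.0024,0.0348,0],[-0.0024,0.0348,0],[-0.0024,0.0348,0],[-0.0024,0.0348,0],[-0.0024,0.0348,0],[-0.0024,0.0348,0],[-0.0024,0.0348,0],[-0.0024,0.0348,0],[-0.0024,0.0348,0],[-0.0024,0.0348,0],[-0.0024,0.0348,0],[0,0,0],[0,0,0],[0,0,0]],"yaw":[0,0,0,0,0,0,0,0,0,0,0,0,0,0,0],"jaw":[0,0,0,0,0,0,0,0,0,0,0,0,0,0,0]}'
python3 - <<'E'
from h import *
p=shot('top');tips(p,['flask1'],6)
p=shot('side');tips(p,['flask1'],6)
E
python3 fl.py
```

```text
clock: 29.95
position: [0.5657, -0.0504, 0.0522]
ee_rot: [0.709, 0.705, 0.001, 0.001]
ft_force: [0.4, -0.4, -2.9]
grip_width: 0.574
grasp_force: 42.9
clock: 30.95
position: [0.5658, -0.0507, 0.248]
ee_rot: [0.71, 0.705, 0.002, 0.001]
ft_force: [-0.5, 0.5, -1.3]
grip_width: 0.803
grasp_force: 0.0
clock: 32.2
position: [0.5358, 0.3664, 0.2445]
ee_rot: [0.71, 0.705, -0.001, 0.0]
ft_force: [-0.3, -0.2, 0.2]
grip_width: 1.003
grasp_force: 0.0
flask1 [ 0.5654 -0.1157  0.0212] 0.94
flask1 [ 0.5624 -0.0537  0.02  ] 0.72
flask1 [ 0.5619 -0.178   0.0188] 0.64
flask1 [0.534  0.3704 0.0044] 0.64
flask1 [ 0.5493 -0.3264  0.0832] 0.58
flask1 [ 0.3621 -0.2831 -0.0013] 0.32
flask1 [ 0.56   -0.1159  0.0213] 0.93
flask1 [ 0.5377  0.3691 -0.0018] 0.92
flask1 [ 0.5686 -0.0511  0.0194] 0.91
flask1 [ 0.5636 -0.179   0.0207] 0.62
spot [317. 209.] [ 19  18 265] [0.534 0.367 0.062]
flask1 [0.5368 0.3661 0.002 ] 0.8
tcp [0.5362 0.3663 0.246 ]
```

```bash
python3 -m jog '{"offset":[[-0.0015,0.0007,-0.035],[0,0,-0.035],[0,0,-0.035],[0,0,-0.035],[0,0,-0.035],[0,0,-0.025],[0,0,-0.015],[0,0,-0.0045],[0,0,0],[0,0,0]],"yaw":[0,0,0,0,0,0,0,0,0,0],"jaw":[0,0,0,0,0,0,0,0,0,0]}' 
python3 -m jog '{"offset":[[0,0,0],[0,0,0],[0,0,0],[0,0,0],[0,0,0],[0,0,0],[0,0,0],[0,0,0.02],[0,0,0.035],[0,0,0.035],[0,0,0.035],[0,0,0.035],[0,0,0],[0,0,0]],"yaw":[0,0,0,0,0,0,0,0,0,0,0,0,0,0],"jaw":[1,1,1,1,1,1,1,1,1,1,1,1,1,1]}' 40
python3 -m jog '{"offset":[[0.0033,-0.0353,0],[0.0033,-0.0353,0],[0.0033,-0.0353,0],[0.0033,-0.0353,0],[0.0033,-0.0353,0],[0.0033,-0.0353,0],[0.0033,-0.0353,0],[0.0033,-0.0353,0],[0.0033,-0.0353,0],[0.0033,-0.0353,0],[0,0,0],[0,0,0],[0,0,0],[0,0,0]],"yaw":[0,0,0,0,0,0,0,0,0,0,0,0,0,0],"jaw":[1,1,1,1,1,1,1,1,1,1,1,1,1,1]}'
python3 - <<'E'
from h import *
p=wcam();tips(p,['stall1','flask1'],4);print(manip.get_obs()['position'])
E
```

```text
clock: 33.33
position: [0.5351, 0.368, 0.0274]
ee_rot: [0.71, 0.705, 0.001, 0.0]
ft_force: [0.2, -0.2, 0.7]
grip_width: 1.003
grasp_force: 0.0
clock: 34.5
position: [0.5353, 0.3683, 0.1887]
ee_rot: [0.71, 0.705, 0.002, 0.0]
ft_force: [-0.3, -0.9, -3.4]
grip_width: 0.575
grasp_force: 42.6
clock: 35.67
position: [0.5669, 0.0163, 0.1854]
ee_rot: [0.709, 0.705, -0.0, -0.001]
ft_force: [-0.2, -0.7, -2.1]
grip_width: 0.575
grasp_force: 42.6
stall1 [0.5697 0.0161 0.0224] 0.72
flask1 [0.5674 0.015  0.1594] 0.91
[0.56723256 0.01605744 0.18593711]
```

```bash
python3 -m jog '{"offset":[[0,-0.0005,-0.035],[0,-0.0005,-0.035],[0,0,-0.035],[0,0,-0.02],[0,0,-0.006],[0,0,-0.004],[0,0,0],[0,0,0]],"yaw":[0,0,0,0,0,0,0,0],"jaw":[1,1,1,1,1,1,1,1]}'
python3 -m jog '{"offset":[[0,0,0],[0,0,0],[0,0,0],[0,0,0],[0,0,0.02],[0,0,0.035],[0,0,0.035],[0,0,0.035],[0,0,0.035],[0,0,0.035],[0,-0.03,0],[0,-0.035,0],[0,-0.035,0],[0,-0.035,0],[0,-0.035,0],[0,0,0],[0,0,0]],"yaw":[0,0,0,0,0,0,0,0,0,0,0,0,0,0,0,0,0],"jaw":[0.2,0.2,0.2,0.2,0.2,0.2,0.2,0.2,0.2,0.2,0.2,0.2,0.2,0.2,0.2,0.2,0.2]}'
python3 - <<'E'
from h import *
p=shot('top');tips(p,['flask1'],6)
p=shot('side');tips(p,['flask1'],6)
p=wcam('w9.png');tips(p,['flask1'],6)
fx=np.array([.565,-.082,0]);t=np.radians(-2.8);xa=np.array([np.cos(t),np.sin(t),0]);ya=np.array([-np.sin(t),np.cos(t),0])
h=cv2.cvtColor(p['frame'],cv2.COLOR_RGB2HSV)
m=((h[...,0]<15)|(h[...,0]>168))&(h[...,1]>70)&(h[...,2]>80)
n,l,s,c=cv2.connectedComponentsWithStats(m.astype('uint8'))
for i in range(1,n):
    if s[i,4]>25:
        X=ray(p,*c[i],.082); print('spot',np.round(c[i]),np.round(X,4),np.round([(X-fx)@xa,(X-fx)@ya],4))
E
```

```text
clock: 36.48
position: [0.5685, 0.014, 0.0528]
ee_rot: [0.709, 0.705, 0.001, 0.001]
ft_force: [-0.9, -0.3, -1.6]
grip_width: 0.576
grasp_force: 42.5
clock: 37.9
position: [0.5668, -0.159, 0.2467]
ee_rot: [0.711, 0.703, -0.0, 0.0]
ft_force: [-0.0, 0.3, 0.2]
grip_width: 0.799
grasp_force: 0.0
flask1 [ 0.5649 -0.0529  0.0203] 0.93
flask1 [0.5673 0.0132 0.0192] 0.67
flask1 [ 0.7489  0.2319 -0.0019] 0.39
flask1 [ 0.3615 -0.2807 -0.003 ] 0.17
flask1 [0.5693 0.0186 0.0185] 0.95
flask1 [ 0.5586 -0.1788  0.0197] 0.94
flask1 [ 0.5652 -0.0535  0.017 ] 0.73
flask1 [ 0.561  -0.1152  0.0163] 0.73
flask1 [ 0.5653 -0.1151  0.0227] 0.83
flask1 [0.5688 0.0144 0.0196] 0.82
flask1 [ 0.5598 -0.18    0.0223] 0.72
flask1 [ 0.5638 -0.0518  0.0175] 0.7
spot [318.   3.] [0.5671 0.0074 0.082 ] [-0.0022  0.0894]
spot [547. 152.] [ 0.7565 -0.1002  0.082 ] [ 0.1922 -0.0088]
spot [315.  90.] [ 0.5643 -0.0521  0.082 ] [-0.0022  0.0298]
spot [311. 173.] [ 0.5606 -0.1167  0.082 ] [-0.0027 -0.0348]
spot [590. 276.] [ 0.8195 -0.2129  0.082 ] [ 0.2606 -0.1183]
spot [308. 244.] [ 0.5578 -0.18    0.082 ] [-0.0024 -0.0983]
spot [334. 369.] [ 0.5816 -0.3159  0.082 ] [ 0.028  -0.2328]
```

View pics/w9.png

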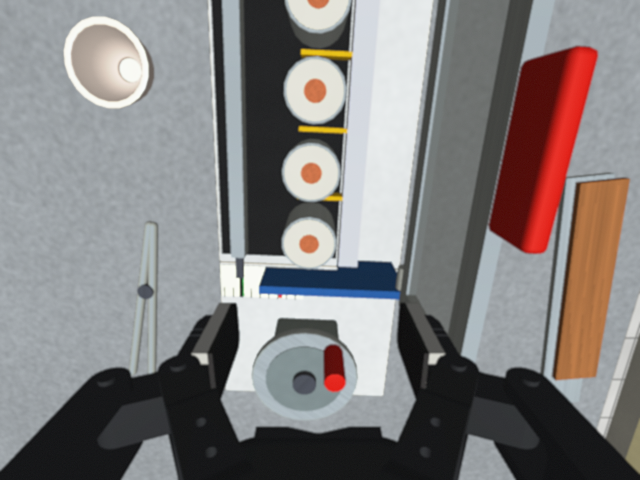

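All four flasks stand in their stalls at fixture x ≈ −2.4 mm. Spots are at (318,3), (315,90), (311,173) and (308,244), and the handle top is at (335,382). I'll grip the crank again.

```bash
python3 -m jog '{"offset":[[0.004,-0.033,0],[0.004,-0.033,0],[0.004,-0.033,0],[0.003,-0.031,0],[0,0,-0.035],[0,0,-0.035],[0,0,-0.035],[0,0,-0.03],[0,0,-0.014],[0,0,0],[0,0,0],[0,0,0]],"yaw":[0,0,0,0,0,0,0,0,0,0,0,0],"jaw":[0.2,0.2,0.2,0.2,0.2,0.2,0.2,0.2,0.2,0.2,0.2,0.2]}'
python3 -m jog '{"offset":[[0,0,0],[0,0,0],[0,0,0],[0,0,0],[0,0,0],[0,0,0],[0,0,0],[0,0,0]],"yaw":[0,0,0,0,0,0,0,0],"jaw":[1,1,1,1,1,1,1,1]}' 25
python3 - <<'E'
from h import *
st()
c=np.array([.5535,-.325]);
r=.045;a0=50.9
pts=[c+r*np.array([np.cos(np.radians(a)),np.sin(np.radians(a))]) for a in a0-30*np.arange(13)]
print(np.round(pts[0],4),np.round(np.diff(pts,axis=0),4).tolist())
E
```

```text
clock: 39.2
position: [0.5836, -0.2867, 0.0996]
ee_rot: [0.709, 0.705, 0.001, 0.001]
ft_force: [-1.3, -1.2, 0.9]
grip_width: 0.795
grasp_force: 0.0
clock: 39.87
position: [0.5826, -0.2865, 0.0981]
ee_rot: [0.71, 0.705, 0.0, 0.0]
ft_force: [-1.1, 0.1, 6.0]
grip_width: 0.228
grasp_force: 25.1
{'clock': 39.867, 'position': [0.583, -0.287, 0.098], 'ee_rot': [0.71, 0.705, 0.0, 0.0], 'joint_pos': [-0.158, 0.585, 0.754, 1.578, -0.427, 1.15, 0.683], 'ft_force': [-1.095, 0.104, 5.997], 'grip_width': 0.228, 'grasp_force': 25.146}
[ 0.5819 -0.2901] [[0.0137, -0.0189], [0.0024, -0.0232], [-0.0095, -0.0213], [-0.0189, -0.0137], [-0.0232, -0.0024], [-0.0213, 0.0095], [-0.0137, 0.0189], [-0.0024, 0.0232], [0.0095, 0.0213], [0.0189, 0.0137], [0.0232, 0.0024], [0.0213, -0.0095]]
```

```bash
python3 -m jog '{"offset":[[0.0137,-0.0189,0],[0.0024,-0.0232,0],[-0.0095,-0.0213,0],[-0.0189,-0.0137,0],[-0.0232,-0.0024,0],[-0.0213,0.0095,0],[0,0,0]],"yaw":[0,0,0,0,0,0,0],"jaw":[1,1,1,1,1,1,1]}'
python3 -m jog '{"offset":[[-0.0137,0.0189,0],[-0.0024,0.0232,0],[0.0095,0.0213,0],[0.0189,0.0137,0],[0.0232,0.0024,0],[0.0213,-0.0095,0],[0,0,0]],"yaw":[0,0,0,0,0,0,0],"jaw":[1,1,1,1,1,1,1]}'
python3 -m jog '{"offset":[[0.0137,-0.0189,0],[0.0024,-0.0232,0],[-0.0095,-0.0213,0],[-0.0189,-0.0137,0],[-0.0232,-0.0024,0],[-0.0213,0.0095,0],[-0.0137,0.0189,0],[-0.0024,0.0232,0],[0.0095,0.0213,0],[0.0189,0.0137,0],[0.0232,0.0024,0],[0.0213,-0.0095,0],[0,0,0]],"yaw":[0,0,0,0,0,0,0,0,0,0,0,0,0],"jaw":[1,1,1,1,1,1,1,1,1,1,1,1,1]}'
python3 -m jog '{"offset":[[0.0137,-0.0189,0],[0.0024,-0.0232,0],[-0.0095,-0.0213,0],[-0.0189,-0.0137,0],[-0.0232,-0.0024,0],[-0.0213,0.0095,0],[0,0,0],[0,0,0]],"yaw":[0,0,0,0,0,0,0,0],"jaw":[1,1,1,1,1,1,1,1]}'
python3 v.py w10c.png
```

```text
clock: 40.45
position: [0.5237, -0.3552, 0.0981]
ee_rot: [0.71, 0.704, 0.001, -0.0]
ft_force: [-1.8, -1.1, 0.1]
grip_width: 0.221
grasp_force: 25.2
clock: 41.03
position: [0.5848, -0.2885, 0.0981]
ee_rot: [0.709, 0.705, -0.001, 0.002]
ft_force: [-0.8, 0.5, 9.1]
grip_width: 0.23
grasp_force: 27.8
clock: 42.12
position: [0.5848, -0.2887, 0.0982]
ee_rot: [0.71, 0.705, -0.001, 0.002]
ft_force: [0.1, -1.2, 9.4]
grip_width: 0.223
grasp_force: 28.1
clock: 42.78
position: [0.525, -0.3563, 0.0982]
ee_rot: [0.71, 0.704, 0.0, 0.0]
ft_force: [-2.7, -0.1, 6.0]
grip_width: 0.224
grasp_force: 27.9
202 11 [ 0.5240044  -0.27463446  0.24040698]
pointer [ 0.5125 -0.2481  0.022 ] 0.75
green_line [ 0.4793 -0.2398  0.0209] 0.85
red_line [ 0.5244 -0.2494  0.0209] 0.56
```

View pics/w10c.png

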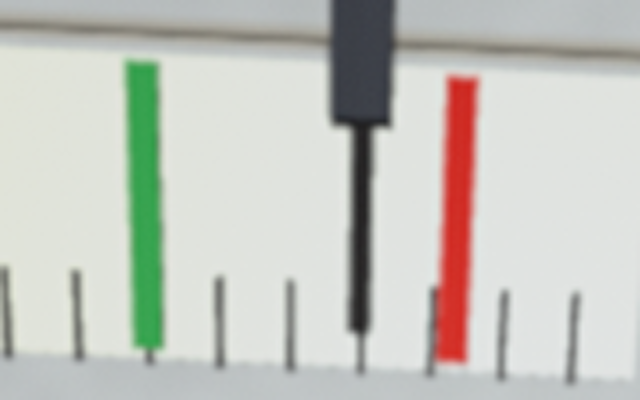

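The needle is about 13 mm short of red, so 390° more clockwise.

```bash
python3 -m jog '{"offset":[[-0.0137,0.0189,0],[-0.0024,0.0232,0],[0.0095,0.0213,0],[0.0189,0.0137,0],[0.0232,0.0024,0],[0.0213,-0.0095,0],[0.0137,-0.0189,0],[0.0024,-0.0232,0],[-0.0095,-0.0213,0],[-0.0189,-0.0137,0],[-0.0232,-0.0024,0],[-0.0213,0.0095,0],[-0.0137,0.0189,0],[0,0,0],[0,0,0]],"yaw":[0,0,0,0,0,0,0,0,0,0,0,0,0,0,0],"jaw":[1,1,1,1,1,1,1,1,1,1,1,1,1,1,1]}'
python3 v.py w11c.png
```

```text
clock: 44.23
position: [0.5111, -0.3375, 0.0981]
ee_rot: [0.71, 0.705, -0.0, 0.0]
ft_force: [-5.2, -1.3, 8.1]
grip_width: 0.228
grasp_force: 28.4
228 48 [ 0.51023526 -0.25571584  0.24034349]
pointer [ 0.5264 -0.2475  0.0185] 0.57
green_line [ 0.4817 -0.2444  0.0223] 0.85
red_line [ 0.5261 -0.247   0.0207] 0.65
```

View pics/w11c.png

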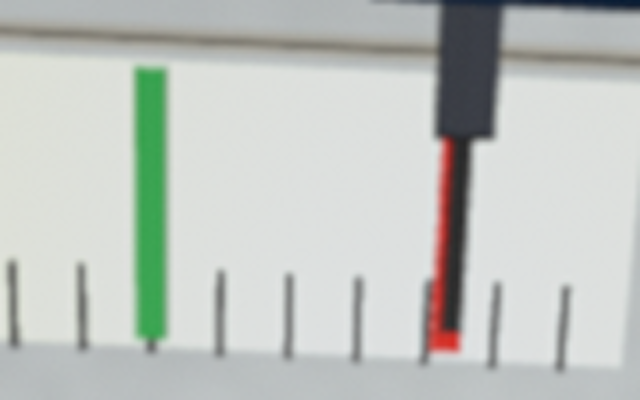

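The needle is on red within about 0.3 mm after the parallax correction. I'll release, rise and move behind the lid.

```bash
python3 -m jog '{"offset":[[0,0,0],[0,0,0],[0,0,0],[0,0,0.012],[0,0,0.035],[0,0,0.035],[0,0,0.035],[0,0,0.035],[0,0,0.035],[0,0,0.012],[0,0,0],[0,0,0]],"yaw":[0,0,0,0,0,0,0,0,0,0,0,0],"jaw":[0.3,0.3,0.3,0.3,0.3,0.3,0.3,0.6,0.8,1,1,1]}'
python3 - <<'E'
from h import *
p=wcam();tips(p,['pointer','red_line','lid_hinge','lid_tab'])
for n in('top','side'):
  p=shot(n);tips(p,['pointer','red_line','lid_hinge','lid_tab']);tips(p,['flask1'],5)
E
python3 -m jog '{"offset":[[0.0204,0.0278,0],[0.0204,0.0278,0],[0.0204,0.0278,0],[0.0204,0.0278,0],[0.0204,0.0278,0],[0.0204,0.0278,0],[0.0204,0.0278,0],[0.0204,0.0278,0],[0.0204,0.0278,0],[0,0,0],[0,0,0]],"yaw":[0,0,0,0,0,0,0,0,0,0,0],"jaw":[1,1,1,1,1,1,1,1,1,1,1]}'
```

```text
clock: 45.43
position: [0.512, -0.3374, 0.2969]
ee_rot: [0.71, 0.705, 0.0, 0.001]
ft_force: [-0.2, 0.5, -0.4]
grip_width: 0.006
grasp_force: 0.0
pointer [ 0.5257 -0.2479  0.0193] 0.61
red_line [ 0.5285 -0.2488  0.0232] 0.91
lid_tab [ 0.4805 -0.2398  0.022 ] 0.63
pointer [ 0.5262 -0.2473  0.0215] 0.94
red_line [ 0.5258 -0.2469  0.0246] 0.58
lid_hinge [ 0.6484 -0.0886  0.0948] 0.58
lid_tab [ 0.6487 -0.0852  0.256 ] 0.89
flask1 [ 0.5654 -0.1173  0.0195] 0.83
flask1 [ 0.5625 -0.1774  0.0193] 0.75
flask1 [0.5723 0.0133 0.0207] 0.74
flask1 [ 0.565  -0.0522  0.0207] 0.65
pointer [ 0.5237 -0.2456  0.018 ] 0.92
red_line [ 0.5277 -0.2521  0.0238] 0.66
lid_hinge [ 0.6487 -0.0869  0.0993] 0.7
lid_tab [ 0.5703 -0.0502  0.0229] 0.63
flask1 [ 0.5646 -0.0518  0.0185] 0.97
flask1 [ 0.5598 -0.1792  0.0209] 0.77
flask1 [ 0.563  -0.1152  0.0175] 0.63
flask1 [0.5696 0.012  0.0198] 0.61
clock: 47.2
position: [0.6965, -0.0843, 0.2952]
ee_rot: [0.708, 0.706, -0.0, -0.0]
ft_force: [0.1, -1.4, 0.0]
grip_width: -0.001
grasp_force: 0.0
```

```bash
python3 - <<'E'
from h import *
t=np.radians(np.arange(90,-1,-7.5));lead=.003
x=.65-.147*np.cos(t)+(.005-lead)*np.sin(t)+.0145; z=.098+.147*np.sin(t)+(.005-lead)*np.cos(t)
P=np.c_[x,z];print(P[0],P[-1]);print(np.round(np.diff(P,axis=0),4).tolist())
E
python3 -m jog '{"offset":[[0,-0.001,-0.025],[0,-0.001,-0.025],[0,0,0],[-0.01,0,0],[-0.01,0,0],[0,0,0],[0,0,0]],"yaw":[0,0,0,0,0,0,0],"jaw":[1,1,1,1,1,1,1]}'
```

```text
[0.6665 0.245 ] [0.5175 0.1   ]
[[-0.0192, -0.001], [-0.0189, -0.0035], [-0.0183, -0.0059], [-0.0174, -0.0083], [-0.0161, -0.0105], [-0.0146, -0.0125], [-0.0129, -0.0143], [-0.0109, -0.0158], [-0.0087, -0.0171], [-0.0064, -0.0181], [-0.004, -0.0188], [-0.0015, -0.0192]]
clock: 47.78
position: [0.6756, -0.0897, 0.2479]
ee_rot: [0.71, 0.704, 0.001, 0.0]
ft_force: [-0.1, -0.2, 0.5]
grip_width: 0.001
grasp_force: 0.0
```

Next I'll move to the start of the arc and follow it in stages.

```bash
python3 -m jog '{"offset":[[-0.008,0.002,-0.002],[-0.0192,0,-0.001],[-0.0189,0,-0.0035],[0,0,0]],"yaw":[0,0,0,0],"jaw":[1,1,1,1]}'
python3 -m jog '{"offset":[[-0.0183,0,-0.0059],[-0.0174,0,-0.0083],[-0.0161,0,-0.0105],[0,0,0]],"yaw":[0,0,0,0],"jaw":[1,1,1,1]}'
python3 - <<'E'
from h import *
p=shot('side','s2.png');tips(p,['lid_tab','lid_hinge'])
p=shot('top');tips(p,['lid_tab'])
E
```

```text
clock: 48.12
position: [0.6277, -0.0879, 0.2404]
ee_rot: [0.71, 0.704, 0.0, -0.0]
ft_force: [-0.1, 0.2, 0.2]
grip_width: 0.008
grasp_force: 0.0
clock: 48.45
position: [0.5759, -0.0876, 0.2145]
ee_rot: [0.71, 0.704, -0.0, -0.001]
ft_force: [-0.6, 0.5, -0.9]
grip_width: -0.005
grasp_force: 0.0
lid_tab [ 0.5564 -0.0811  0.2206] 0.63
lid_hinge [ 0.6501 -0.089   0.0996] 0.68
```

View pics/s2.png

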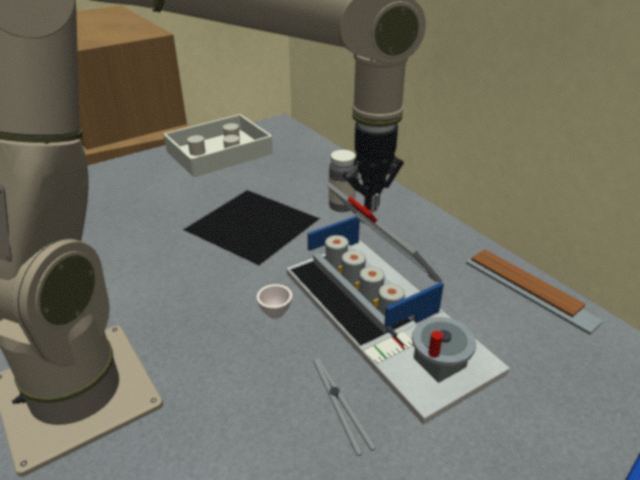

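The lid is swinging down under the fingertips, with the tab at (362,208). I'll continue the arc.

```bash
python3 -m jog '{"offset":[[-0.0146,0,-0.0125],[-0.0129,0,-0.0143],[-0.0109,0,-0.0158],[-0.0087,0,-0.0171],[0,0,0]],"yaw":[0,0,0,0,0],"jaw":[1,1,1,1,1]}'
python3 -m jog '{"offset":[[-0.0064,0,-0.0181],[-0.004,0,-0.0188],[-0.0015,0,-0.0150],[0,0,-0.004],[0,0,-0.002],[0,0,0],[0,0,0]],"yaw":[0,0,0,0,0,0,0],"jaw":[1,1,1,1,1,1,1]}'
python3 - <<'E'
from h import *
p=shot('side');tips(p,['lid_tab','lid_hinge'])
E
```

```text
clock: 49.12
position: [0.5287, -0.0871, 0.1533]
ee_rot: [0.71, 0.704, -0.001, -0.001]
ft_force: [-0.6, 0.3, -0.4]
grip_width: 0.002
grasp_force: 0.0
clock: 49.7
position: [0.5204, -0.0874, 0.1019]
ee_rot: [0.71, 0.704, 0.001, -0.0]
ft_force: [-20.5, 3.8, 47.4]
grip_width: -0.001
grasp_force: 23.7
lid_tab [ 0.4995 -0.0759  0.0966] 0.96
lid_hinge [ 0.6496 -0.0873  0.0963] 0.96
```

```bash
python3 -m jog '{"offset":[[0,0,0.01],[0,0,0.03],[0,0,0.035],[0,0,0.035],[0,0,0.035],[-0.02,0,0.035],[-0.03,0.02,0.02],[-0.03,0.03,0],[0,0.035,0],[0,0.035,0],[0,0.035,0],[0,0,0],[0,0,0]],"yaw":[0,0,0,0,0,0,0,0,0,0,0,0,0],"jaw":[1,1,1,1,1,1,1,1,1,1,1,1,1]}'
python3 - <<'E'
from h import *
p=shot('side','s3.png');tips(p,['lid_tab','lid_hinge','pointer','red_line']);tips(p,['flask1'],5)
p=shot('top');tips(p,['lid_tab','pointer','red_line']);tips(p,['flask1'],5)
E
```

```text
clock: 50.93
position: [0.4398, 0.069, 0.2986]
ee_rot: [0.709, 0.706, 0.0, 0.001]
ft_force: [1.0, -1.1, 0.3]
grip_width: 0.0
grasp_force: 0.0
lid_tab [ 0.3848 -0.0222  0.    ] 0.63
lid_hinge [ 0.6518 -0.0882  0.0999] 0.78
pointer [ 0.5211 -0.2472  0.0169] 0.94
red_line [ 0.5296 -0.2496  0.0223] 0.85
flask1 [ 0.5637 -0.1756  0.0217] 0.57
flask1 [ 0.5618 -0.1149  0.0204] 0.53
flask1 [ 0.5676 -0.0533  0.0184] 0.44
lid_tab [ 0.4936 -0.0791  0.0992] 0.91
pointer [ 0.4838 -0.2456  0.0213] 0.64
red_line [ 0.5251 -0.2468  0.0255] 0.72
flask1 [ 0.494  -0.0767  0.0981] 0.74
```

View pics/s3.png

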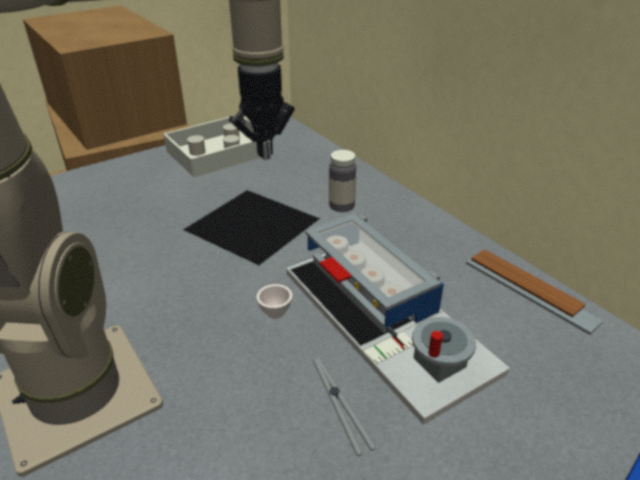

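The lid lies flat on the end plates with the flasks visible under it, the pointer is at the red line near (402,343), and the arm is clear.

```bash
python3 -c "
from workcell import manip
print(manip.hand_in())"
```

```text
the job is handed in; nothing more can be done
None
```

The job is handed in (no verdict was returned): all four flasks stand in their stalls, the pointer read about 0.3 mm from the red line before the lid was closed, the lid is shut, and the crucible, tongs and grey jar were left where they were.

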